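# Screw a lifting eye home with a bar

### The arm

A 6-joint arm with a two-finger parallel gripper is mounted at the origin on the work surface. World frame = base frame: x ahead of the robot, y to its left, z up, the work surface at z = 0. Lengths are in m, angles in rad, forces in N, time in s.
With the tool pointing down it reaches from about 0.225 to 0.875 m from the base axis. Payload 3.4 kg.
Tool frame: the origin (TCP) lies between the finger pads; the fingertips stand 11 mm ahead of it and the grasp point (between the pads) lies 8 mm behind it (tips_ahead is the distance from the TCP to the fingertips, in m); z points along the fingers, x is the direction in which the jaws open and shut, and the axes are right-handed (so a half turn about z gives the same grasp; the last joint's range is limited). The gripper opens to 85 mm and grips with 20 to 120 N. Pads are 22 mm wide; open, the fingers measure 114 mm over their backs; the gripper's body (76 mm by 85 mm) begins 54 mm behind the grasp point. The pads swing forward as they close: fully open they stand 13 mm farther back than shut.
Start: joints at [-1.332, 0.276, 1.505, -0, 1.361, -0.121], TCP at [0.202, -0.538, 0.242] pointing down, gripper open.
Joint ranges: [-2.89, 2.89], [-0.75, 2.08], [0.22, 2.7], [-1.18, 4.32], [0.11, 2.71], [-2.7, 2.7]. Speed limits (rad/s): [2.57, 2.57, 3.14, 3.14, 3.14, 3.14].

### API

Orientations are given as a unit quaternion [w, x, y, z].
In Python, from rig import get_state, get_image, sign_off, masks_of, tips_ahead gives the robot as it stands.
- The arm moves only by the tool play_rows, never from a script. Its argument "series" is a list of rows, each an object of numbers: "fingers": the closure, from -1 (fully open) to 1 (shut); "dx", "dy", "dz": the shift along the world's x, y, z in mm; "turn": the turn about the world's z in rad. A call has 1 to 20 rows; each row shifts and turns the pose as measured when the row begins; what a row does not reach is not made up. A row lasts 1/12 s, in which the tool goes at most 41.7 mm and 7.16 degrees, less where a joint would pass 70% of its speed; a pose out of reach is approached as far as the arm can. A call with a gripper value outside its range is refused whole. The fingers move at their own pace and stop on an object; "squeeze" is the grip in N (left out, the last holds). Time passes only in rows, so rows that do not move let the fingers close. It gives the time, the measured TCP pose, the force and the opening at its end, in the units of the state.
- get_state(): the state, without advancing time (a new reading comes with each control period).
- get_image(name): name is "scene" or "top"; returns a dict with "pixels" (400x640x3 uint8, red, green, blue), "vfov" (degrees; the focal length in pixels is half the picture's height over the tangent of half this angle, whatever the lens; pixels are square), "cx", "cy" (the principal point, pixels), "rvec" (rotation vector, rad) and "tvec" (3), from world to camera coordinates, as OpenCV has them. Camera axes: x right, y down, z forward; pixel columns grow to the right and rows downward; lengths in m; the calibration is good to about 2 mm. A picture is of the moment at which its call begins. There is no depth.
- sign_off(): hands the job in, once; it reports no verdict.
Trained networks look in a picture, given as the dict that the camera call returned (one of the last four; its "shot" number tells which), for a name from the list of things; names that differ only in an ending like _2 or _b are one class to them, and where a whole thing is asked for, a point or a joint stands for the part that bears it (a point fixed in the world has none). Each returns a list of dicts, best first, with "p" (0 to 1); they miss things now and then, are a little off and sometimes report something else, mostly with a low value. They report only what shows in the picture. A call takes as long as a camera call. They do not tell look-alikes from the thing itself.
- masks_of(picture, label): "region" (400x640 bool, what is visible of it) and "xy" ([column, row] in pixels, amid what is visible of it).
The state is a dict: "clock": time; "qpos": joint angles; "qd": joint speeds; "effort": joint torques, N m; "position": TCP position; "ee_rot": TCP orientation; "contact_force": force on the tool from outside, world axes, zero at the start; "moment": the same for the moment, N m; "width": finger opening in m.
Only numpy, scipy, OpenCV 4.12 (cv2) and the standard library are available. Lean on these libraries where they do the work, as an engineer would, in place of code of your own. Each camera call takes 0.05 s, during which the arm holds its last target. There are 200 camera calls.

### The job

The microscope's stone slab is about to be hoisted off the bench, but one of its four lifting eyes is still part of a turn loose and stands askew. Take the steel bar from its tray, slide it through the loop of that eye and with it turn the eye clockwise (seen from above) until it is fully home, its loop in line with the others. Then draw the bar out and lay it back on the two rests in its tray, as it was; do not let it fall, and leave everything else on the bench and slab where it is.

Things in the scene. Friction and masses are not known exactly. Their poses are not given: they have to be found in the camera images.
- bar: Loose octagonal bar of dark steel, 200 mm long, 18 mm across its flats, about 0.4 kg, both ends alike. Origin at its centre, x along its length. At the start it lies level in the steel tray, roughly along it, across the tray's two rubber rests.
- eye (a joint): Turn of the loose lifting eye about its upright screw axis, rad. 0 = fully home, where a hard stop ends it (its loop is then in line with the other three eyes, hole along the slab's x); positive = unscrewed, anticlockwise seen from above. It starts between 0.7 and 1.3 and keeps whatever position it is left in: its thread has a steady friction of about 0.35 N m, no spring. So little turn is left that the eye sinks by too little to see.
- eye_loop (a point): Centre of the loop of the loose lifting eye: a bright forged steel eye bolt at one of the two slab corners nearer the robot (left or right). The loop stands upright: hole 26 mm, 50 mm outside, 14 mm thick, its centre 42 mm above the slab's top and straight above the screw axis. The point's x axis runs along the hole and turns with the eye; z up. The bar in the hole has play: it can swing about 0.4 rad to either side before it takes the eye along.
- slab: Grey stone anti-vibration slab, 340 mm (x) by 360 mm (y) by 50 mm high, fixed. Origin at the centre of its underside. A lifting eye stands near every corner, 130 mm along x and 140 mm along y from the middle, each on a 56 mm square, 8 mm thick metal pad; each eye is 59 mm high above the pad. Three of them are tight, holes along the slab's x, so the far eye stands 260 mm straight behind the near one.
- tray: Fixed shallow stainless steel tray with the bar in it, 260 mm (x) by 130 mm (y) outside, walls 3 mm thick and 30 mm high, rolled rim to 33 mm, floor 3 mm thick. On the floor two black rubber rests, 12 mm wide, run across the tray 75 mm either side of its middle; their tops, on which the bar lies, are 18 mm above the bench, so that fingers can reach below the bar between them. It stands on the bench to the left or right of the slab. Origin at the centre of its underside.
- syringe_tray: White plastic tray of the same length and width, 18 mm high, with three wrapped syringes, on the other side of the slab. Fixed. Origin at the centre of its underside.
- slide_box: Loose grey and white plastic slide box, 83 by 98 by 35 mm, standing on the slab between its two far eyes. Origin at the centre of its underside.
- petri: Loose stack of three pale, shallow round culture dishes, 90 mm across, 45 mm high, on the bench between the robot and the slab. Origin at the centre of its underside.
- bottle: Loose white bottle with a blue cap, 74 mm across, 130 mm high, standing on the bench between robot and slab, to the left. Origin at the centre of its underside.
- jar: Loose brown jar with a white lid, 72 mm across, 100 mm high, standing on the bench between robot and slab, to the right. Origin at the centre of its underside.
Not all that is in view belongs to the job. Of the things shaped like the bar, the steel one is meant.

How it is judged:
By the outcome, as a careful person would: the job done as asked, in the order asked, and still so for the second after the job is handed in, with the robot touching nothing.
It also fails if it takes over 70 s, if anything falls off the work surface, if the arm or the gripper's body presses on something with over 40 N, if the wrist force passes 120 N, or if a joint passes its speed limit or range.

## Working session

There is one attempt and no reset: what is moved stays moved. The work goes in short steps, Python scripts to look and compute and a tool call to move; the robot and the scene stay as the last step left them, time stands still between calls to the robot, and variables do not carry over. Pictures are saved under pics/ and viewed, about 8 in all and at most 12, crops included, and the job is handed in when it is done.

Besides the shell and the picture viewer there is one more tool, called after "Emit:" as name(argument=value, ...), one argument or row to a line, values as JSON. play_rows: Moves the arm, as the interface text tells. Its arguments: {"type":"object","properties":{"series":{"type":"array"},"squeeze":{"type":"number"}},"required":["series"]}

```bash
mkdir -p pics; cat > h.py <<'E'
import numpy as np, cv2
from rig import *
def cam(p):
    f=200/np.tan(np.radians(p["vfov"])/2)
    K=np.array([[f,0,p["cx"]],[0,f,p["cy"]],[0,0,1.]])
    R=cv2.Rodrigues(np.array(p["rvec"],float))[0]; t=np.array(p["tvec"],float).ravel()
    return K,R,t
def ray(p,xy,z):
    K,R,t=cam(p); d=R.T@np.linalg.inv(K)@np.array([xy[0],xy[1],1.]); c=-R.T@t
    return c+d*(z-c[2])/d[2]
def proj(p,P):
    K,R,t=cam(p); q=(R@np.atleast_2d(np.array(P,float)).T).T+t; q=q@K.T; return q[:,:2]/q[:,2:]
def save(p,name,box=None,s=1):
    im=p["pixels"][:,:,::-1]
    if box: x0,y0,x1,y1=box; im=im[y0:y1,x0:x1]
    cv2.imwrite("pics/"+name,cv2.resize(im,None,fx=s,fy=s,interpolation=cv2.INTER_CUBIC))
E
python3 - <<'E'
from h import *
s=get_state(); print(s)
a=get_image("scene");b=get_image("top")
for n,p in(("s",a),("t",b)):
    save(p,n+"0.png"); K,R,t=cam(p); print(n,K[0,0],-R.T@t,R.T[:,2])
    for l in["bar","eye_loop","slab","tray","syringe_tray","slide_box","petri","bottle","jar"]:
        for r in masks_of(p,l): print(n,l,round(r["p"],2),np.round(r["xy"],1),r["region"].sum(),np.round(ray(p,r["xy"],0),3))
E
```

```text
{'clock': 0.0, 'qpos': array([-1.33200909e+00,  2.76587430e-01,  1.50615480e+00,  7.29118034e-06,
        1.36071239e+00, -1.20989278e-01]), 'qd': array([ 1.39487762e-03, -1.33418922e-04,  2.25788917e-04,  3.07589268e-04,
        2.96672743e-03,  5.45115582e-05]), 'effort': array([ 4.67852624e-04, -4.16770756e+01, -2.45806789e+01,  4.22354606e-05,
        1.09406852e-02,  7.33220418e-08]), 'position': array([ 0.2023156 , -0.53767161,  0.24143539]), 'ee_rot': array([-6.21076104e-04,  8.22211185e-01, -5.69181782e-01, -6.93545602e-04]), 'contact_force': array([-0.26184268,  0.33483804, -0.62627038]), 'moment': array([0.01028765, 0.01460068, 0.04388369]), 'width': 0.0852588572005625}
s 372.02405922026355 [0.9887585  0.76490815 0.75041505] [-0.45537968 -0.62621585 -0.63283731]
s bar 0.79 [456.  216.2] 408 [ 0.191  0.34  -0.   ]
s bar 0.73 [486.4 319.2] 809 [0.42  0.599 0.   ]
s bar 0.63 [376.9 270.1] 513 [0.516 0.345 0.   ]
s eye_loop 0.62 [281.  165.9] 200 [ 0.457 -0.211  0.   ]
s slab 0.74 [264.7 229.7] 9947 [0.668 0.037 0.   ]
s tray 0.65 [383.1 276.5] 4980 [0.518 0.369 0.   ]
s tray 0
[... 460 characters left out ...]
 ]
t bar 0.68 [248.5 300.3] 341 [0.185 0.349 0.   ]
t bar 0.58 [244.4 204.8] 244 [0.519 0.365 0.   ]
t eye_loop 0.6 [380.3 203.6] 75 [ 0.516 -0.12   0.   ]
t eye_loop 0.25 [453.7 217.3] 2912 [ 0.462 -0.38   0.   ]
t slab 0.79 [340.3 163.8] 8796 [0.664 0.02  0.   ]
t tray 0.97 [237.8 206.3] 2684 [0.514 0.388 0.   ]
t tray 0.35 [350.4 238.7] 563 [ 0.392 -0.009  0.   ]
t syringe_tray 0.62 [452.3 218.1] 2860 [ 0.459 -0.375  0.   ]
t slide_box 0.59 [343.1 137. ] 742 [0.764 0.008 0.   ]
t slide_box 0.36 [376.9 203.8] 91 [ 0.515 -0.107  0.   ]
t petri 0.66 [354.6 236.6] 577 [ 0.399 -0.024  0.   ]
t bottle 0.97 [288.1 242.4] 377 [0.383 0.211 0.   ]
t jar 0.88 [409.5 247.1] 388 [ 0.359 -0.217  0.   ]
```

View pics/s0.png

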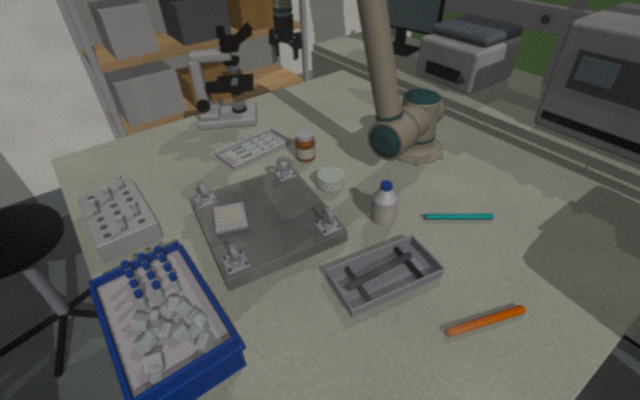

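View pics/t0.png

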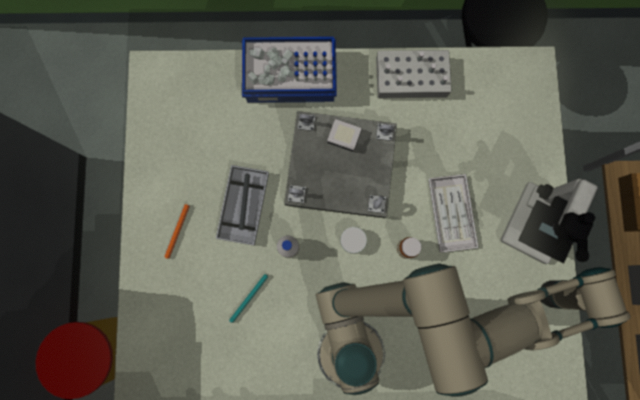

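```bash
python3 - <<'E'
from h import *
a=get_image("scene");b=get_image("top")
def c(p,box,s): 
    x0,y0,x1,y1=box; return cv2.resize(p["pixels"][y0:y1,x0:x1,::-1],s,interpolation=cv2.INTER_CUBIC)
A=c(b,(280,100,420,220),(399,342)); B=c(b,(205,155,280,250),(200,253)); 
C=c(a,(190,150,350,280),(399,324))
D=c(a,(320,230,450,315),(399,261))
E1=np.zeros((600,798,3),np.uint8)
E1[:342,:399]=A; E1[:324,399:]=C; E1[342:595,:200]=B; E1[335:596,399:]=D
cv2.imwrite("pics/c1.png",E1)
E
```

```text
(no output)
```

View pics/c1.png

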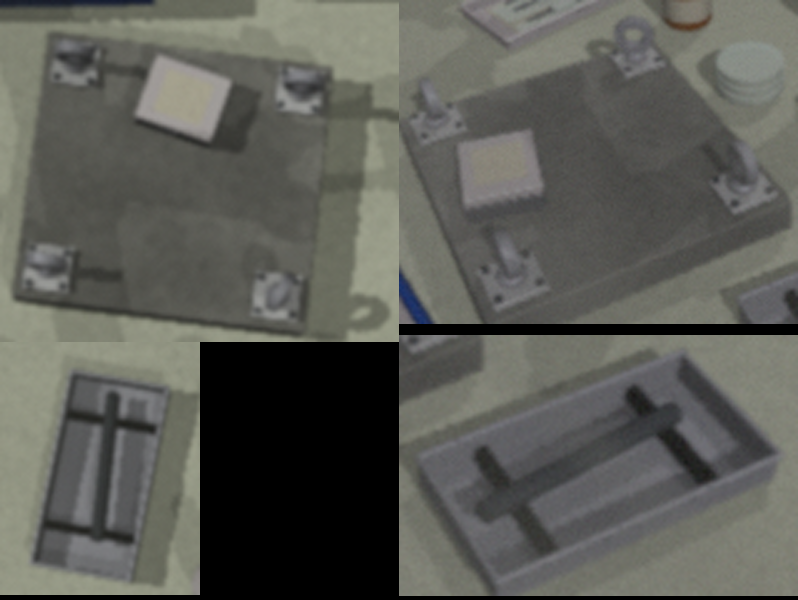

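```bash
cat > fit.py <<'E'
from h import *
from scipy.optimize import minimize
def box(x,y,w,lx,ly,z0,z1):
    c,s=np.cos(w),np.sin(w)
    return np.array([[x+c*a-s*b,y+s*a+c*b,z] for a in(-lx/2,lx/2) for b in(-ly/2,ly/2) for z in(z0,z1)])
def hullmask(p,P,up=4):
    m=np.zeros((400*up,640*up),np.uint8)
    q=cv2.convexHull(((proj(p,P)+.5)*up-.5).astype(np.float32)).round().astype(np.int32)
    cv2.fillConvexPoly(m,q,1); return m.astype(bool)
def fit(views,dims,x0,up=4):
    M=[np.kron(m,np.ones((up,up),bool)) for _,m in views]
    def cost(v):
        c=0
        for (p,_),m in zip(views,M):
            h=hullmask(p,box(*v,*dims),up); c-= (h&m).sum()/(h|m).sum()
        return c
    x0=np.array(x0,float)
    r=minimize(cost,x0,method="Nelder-Mead",options=dict(initial_simplex=np.vstack([x0]+[x0+d for d in np.diag([.02,.02,.15])]),xatol=3e-4,fatol=1e-4))
    return r.x,r.fun
E
python3 - <<'E'
from fit import *
a=get_image("scene");b=get_image("top")
def m(p,l,i=0): return masks_of(p,l)[i]["region"]
def close(m): return cv2.morphologyEx(m.astype(np.uint8),cv2.MORPH_CLOSE,np.ones((9,9)))>0
def near(p,l,xy): return min(masks_of(p,l),key=lambda r:np.hypot(*(np.array(r["xy"])-xy)))["region"]
T=dict(t=near(b,"tray",(240,206)),s=near(a,"tray",(383,275)))
S=dict(t=near(b,"slab",(340,164)),s=near(a,"slab",(265,230)))
for k in "t","s","ts":
    vs=lambda D:[((b if q=="t" else a),close(D[q])) for q in k]
    print(k,"tray",fit(vs(T),(.26,.13,0,.033),(.51,.38,-.1)))
    print(k,"slab",fit(vs(S),(.34,.36,0,.05),(.66,.02,-.12)))
B=dict(t=near(b,"bar",(244,205)),s=near(a,"bar",(377,270)))
for k in "t","s","ts":
    print(k,"bar",fit([((b if q=="t" else a),B[q]) for q in k],(.2,.018,.018,.036),(.51,.36,-.1)))
for p,n in((a,"s"),(b,"t")):
    for r in masks_of(p,"eye_loop"):
        ys,xs=np.nonzero(r["region"]); print(n,r["p"],xs.min(),xs.max(),ys.min(),ys.max())
E
```

```text
t tray (array([ 0.51799641,  0.36852333, -0.1803511 ]), np.float64(-0.9701936773178561))
t slab (array([ 0.65570033,  0.0205539 , -0.14281035]), np.float64(-0.8709229570811137))
s tray (array([ 0.51600557,  0.37120963, -0.19257373]), np.float64(-0.9782334890537694))
s slab (array([ 0.65374363,  0.01567724, -0.14795681]), np.float64(-0.8299686539898696))
ts tray (array([ 0.51754978,  0.36997939, -0.19274562]), np.float64(-1.9326205897171327))
ts slab (array([ 0.65525416,  0.02060932, -0.14510427]), np.float64(-1.6934855295303868))
t bar (array([ 0.52888064,  0.36159001, -0.10035004]), np.float64(-0.8541994063209359))
s bar (array([ 0.52599069,  0.36442811, -0.07949257]), np.float64(-0.7407938785270206))
ts bar (array([ 0.52719669,  0.36232712, -0.09989147]), np.float64(-1.5790119966920324))
t 0.62 327 360 119 151
```

```bash
cat > ov.py <<'E'
from fit import *
def torus(cx,cy,cz,yaw,n=40):
    # hole axis along (cos yaw, sin yaw); rings: outer/inner at mid, plus side rings
    t=np.linspace(0,2*np.pi,n); u=np.array([-np.sin(yaw),np.cos(yaw),0]); z=np.array([0,0,1.]); x=np.array([np.cos(yaw),np.sin(yaw),0])
    return [np.array([cx,cy,cz])+np.outer(np.cos(t)*r,u)+np.outer(np.sin(t)*r,z)+o*x for r,o in((.025,0),(.013,0),(.019,.007),(.019,-.007))]
def draw(p,im,s,x0,y0,P,col,closed=True):
    q=((proj(p,P)+.5-[x0,y0])*s).astype(np.int32); cv2.polylines(im,[q],closed,col,1,cv2.LINE_AA)
def crop(p,b,s): 
    x0,y0,x1,y1=b; return cv2.resize(p["pixels"][y0:y1,x0:x1,::-1],None,fx=s,fy=s,interpolation=cv2.INTER_CUBIC)
def rect(x,y,w,lx,ly,z): return box(x,y,w,lx,ly,z,z)[[0,2,6,4]]
def slabpt(S,a,b):
    c,s=np.cos(S[2]),np.sin(S[2]); return S[0]+c*a-s*b,S[1]+s*a+c*b
E
python3 - <<'E'
from ov import *
a=get_image("scene");b=get_image("top")
S=(.6552,.0206,-.145);TR=(.5175,.37,-.192);BA=(.528,.3625,-.095)
out=np.zeros((600,800,3),np.uint8)
for p,bx,s,ox,oy in((b,(285,100,405,220),3.3,0,0),(a,(190,150,350,285),2.5,400,0),(b,(210,155,280,250),2.0,0,400),(a,(320,230,450,315),3,400,340)):
    im=crop(p,bx,s)
    D=lambda P,c:draw(p,im,s,bx[0],bx[1],P,c)
    D(rect(*S,.34,.36,.05),(0,255,0));D(rect(*S,.34,.36,0),(0,180,0))
    for i,j in((-1,-1),(-1,1),(1,-1),(1,1)):
        x,y=slabpt(S,.13*i,.14*j); D(rect(x,y,S[2],.056,.056,.058),(0,255,255))
        for c in torus(x,y,.092,S[2]+(.9 if i<0 and j<0 else 0)): D(c,(0,0,255))
    D(rect(*TR,.26,.13,.033),(0,255,0)); D(rect(*BA,.2,.018,.036),(0,255,255))
    h,w=im.shape[:2]; h=min(h,600-oy);w=min(w,800-ox); out[oy:oy+h,ox:ox+w]=im[:h,:w]
cv2.imwrite("pics/o1.png",out)
E
```

```text
(no output)
```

View pics/o1.png

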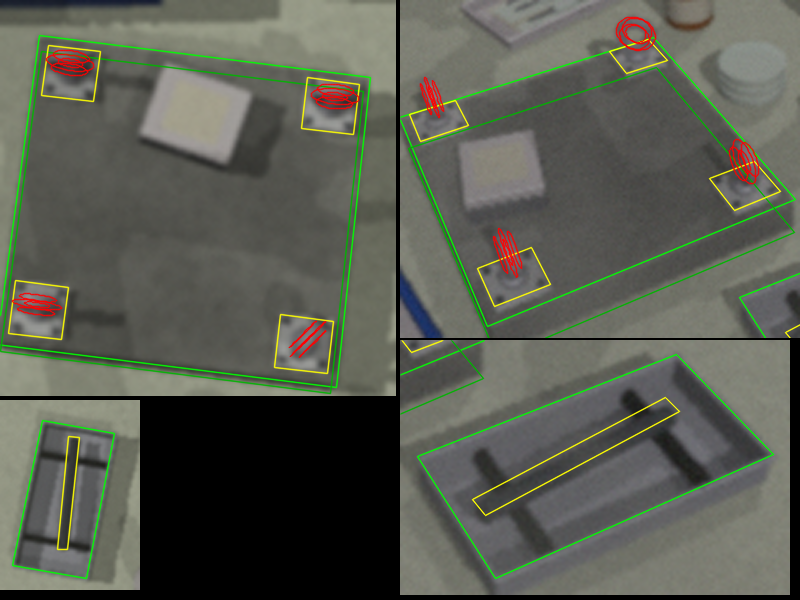

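Emit:
play_rows(
  series=[
    {"dx":14,"dy":38,"turn":-0.023,"fingers":0.1},
    {"dx":14,"dy":38,"turn":-0.023,"fingers":0.1},
    {"dx":14,"dy":38,"turn":-0.023,"fingers":0.1},
    {"dx":14,"dy":38,"turn":-0.023,"fingers":0.1},
    {"dx":14,"dy":38,"turn":-0.023,"fingers":0.1},
    {"dx":14,"dy":38,"turn":-0.023,"fingers":0.1},
    {"dx":14,"dy":38,"turn":-0.023,"fingers":0.1},
    {"dx":14,"dy":38,"turn":-0.023,"fingers":0.1},
    {"dx":14,"dy":38,"turn":-0.023,"fingers":0.1},
    {"dx":14,"dy":38,"turn":-0.023,"fingers":0.1},
    {"dx":14,"dy":38,"turn":-0.023,"fingers":0.1},
    {"dx":14,"dy":38,"turn":-0.023,"fingers":0.1},
    {"dx":14,"dy":38,"turn":-0.023,"fingers":0.1},
    {"dx":14,"dy":38,"turn":-0.023,"fingers":0.1},
    {"dx":14,"dy":38,"turn":-0.023,"fingers":0.1},
    {"dx":14,"dy":38,"turn":-0.023,"fingers":0.1},
    {"dx":14,"dy":38,"turn":-0.023,"fingers":0.1},
    {"dx":14,"dy":38,"turn":-0.023,"fingers":0.1},
  ],
  squeeze=80,
)

```text
invalid input at $.series[0]: expected keys fingers, dx, dy, dz, turn
```

```bash
python3 - <<'E'
from ov import *
import rig
s=get_state(); print(s["clock"],s["position"],s["width"],rig.tips_ahead() if callable(rig.tips_ahead) else rig.tips_ahead)
b=get_image("top");a=get_image("scene")
S=(.6552,.0206,-.145); x,y=slabpt(S,-.13,-.14)
rows=[]
for p,sc in((b,8),(a,5)):
    u=proj(p,[x,y,.075])[0]; W=160/sc/1.; H=200/sc
    bx=[int(u[0]-W/2),int(u[1]-H/2),int(u[0]-W/2)+int(W),int(u[1]-H/2)+int(H)]
    L=[]
    for yw in(None,.7,.9,1.1,1.3):
        im=crop(p,bx,sc)
        if yw is not None:
            for c in torus(x,y,.092,S[2]+yw): draw(p,im,sc,bx[0],bx[1],c,(0,0,255))
        L.append(im)
    rows.append(np.hstack(L))
w=max(r.shape[1] for r in rows)
cv2.imwrite("pics/y1.png",np.vstack([np.pad(r,((0,0),(0,w-r.shape[1]),(0,0))) for r in rows]))
E
```

```text
1.7 [ 0.20243588 -0.53819915  0.2423176 ] 0.08527627285263768 0.011
```

View pics/y1.png

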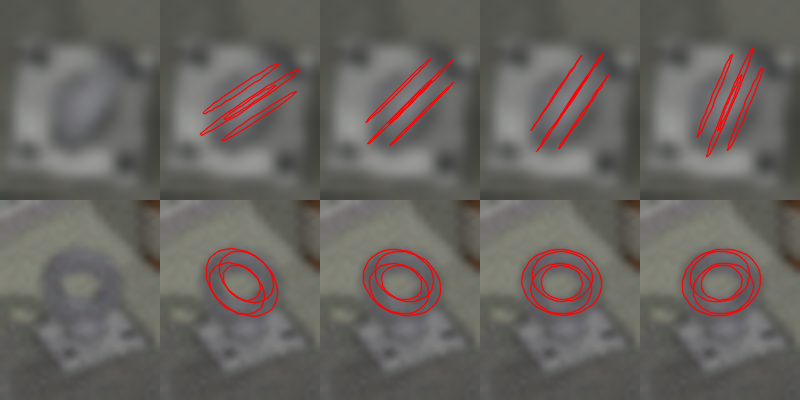

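Emit:
play_rows(
  series=[
    {"dx":14,"dy":38,"dz":0,"turn":-0.023,"fingers":0.1},
    {"dx":14,"dy":38,"dz":0,"turn":-0.023,"fingers":0.1},
    {"dx":14,"dy":38,"dz":0,"turn":-0.023,"fingers":0.1},
    {"dx":14,"dy":38,"dz":0,"turn":-0.023,"fingers":0.1},
    {"dx":14,"dy":38,"dz":0,"turn":-0.023,"fingers":0.1},
    {"dx":14,"dy":38,"dz":0,"turn":-0.023,"fingers":0.1},
    {"dx":14,"dy":38,"dz":0,"turn":-0.023,"fingers":0.1},
    {"dx":14,"dy":38,"dz":0,"turn":-0.023,"fingers":0.1},
    {"dx":14,"dy":38,"dz":0,"turn":-0.023,"fingers":0.1},
    {"dx":14,"dy":38,"dz":0,"turn":-0.023,"fingers":0.1},
    {"dx":14,"dy":38,"dz":0,"turn":-0.023,"fingers":0.1},
    {"dx":14,"dy":38,"dz":0,"turn":-0.023,"fingers":0.1},
    {"dx":14,"dy":38,"dz":0,"turn":-0.023,"fingers":0.1},
    {"dx":14,"dy":38,"dz":0,"turn":-0.023,"fingers":0.1},
    {"dx":14,"dy":38,"dz":0,"turn":-0.023,"fingers":0.1},
    {"dx":14,"dy":38,"dz":0,"turn":-0.023,"fingers":0.1},
    {"dx":14,"dy":38,"dz":0,"turn":-0.023,"fingers":0.1},
    {"dx":14,"dy":38,"dz":0,"turn":-0.023,"fingers":0.1},
  ],
  squeeze=80,
)

```text
clock: 3.3
position: [0.4526, 0.1599, 0.2447]
ee_rot: [0.0, -0.674, 0.738, -0.008]
contact_force: [1.0, -1.0, -0.1]
width: 0.0384
```

Emit:
play_rows(
  series=[
    {"dx":13,"dy":34,"dz":-20,"turn":0,"fingers":0.1},
    {"dx":13,"dy":34,"dz":-20,"turn":0,"fingers":0.1},
    {"dx":13,"dy":34,"dz":-20,"turn":0,"fingers":0.1},
    {"dx":12,"dy":34,"dz":-20,"turn":0,"fingers":0.1},
    {"dx":12,"dy":34,"dz":-20,"turn":0,"fingers":0.1},
    {"dx":12,"dy":33,"dz":-20,"turn":0,"fingers":0.1},
    {"dx":0,"dy":0,"dz":0,"turn":0,"fingers":0.1},
    {"dx":0,"dy":0,"dz":0,"turn":0,"fingers":0.1},
  ],
)

```text
clock: 3.97
position: [0.5301, 0.375, 0.1241]
ee_rot: [0.006, -0.678, 0.735, -0.01]
contact_force: [-0.4, -0.4, 0.5]
width: 0.0384
```

```bash
python3 - <<'E'
from ov import *
s=get_state(); P=s["position"]; q=s["ee_rot"]; print(s["clock"],P,2*np.arctan2(q[2],q[1])-2*np.pi,s["width"])
a=get_image("scene");b=get_image("top")
out=[]
for p,bx,sc in((b,(200,150,290,250),4.4),(a,(320,180,450,315),3.1)):
    im=crop(p,bx,sc)
    for z,c in((.018,(0,255,0)),(.036,(0,255,255))): draw(p,im,sc,bx[0],bx[1],rect(.528,.3625,-.095,.2,.018,z),c)
    draw(p,im,sc,bx[0],bx[1],np.array([P,P+[0,0,-.1]]),(0,0,255),False)
    out.append(im)
h=max(i.shape[0] for i in out)
cv2.imwrite("pics/g1.png",np.hstack([np.pad(i,((0,h-i.shape[0]),(0,0),(0,0))) for i in out]))
E
```

```text
3.9667 [0.53007874 0.37499893 0.12414091] -1.6516145833080085 0.03842148681073052
```

View pics/g1.png

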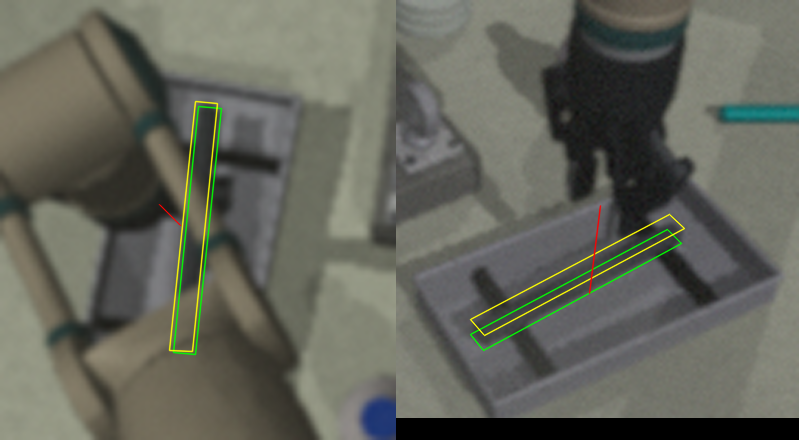

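Emit:
play_rows(
  series=[
    {"dx":-2,"dy":-7,"dz":-10,"turn":-0.008,"fingers":0.1},
    {"dx":0,"dy":-5,"dz":-10,"turn":0,"fingers":0.1},
    {"dx":0,"dy":0,"dz":-15,"turn":0,"fingers":0.1},
    {"dx":0,"dy":0,"dz":-10,"turn":0,"fingers":0.1},
    {"dx":0,"dy":0,"dz":0,"turn":0,"fingers":0.1},
  ],
)

```text
clock: 4.48
position: [0.5292, 0.3565, 0.0859]
ee_rot: [0.01, -0.672, 0.74, -0.012]
contact_force: [-0.1, -0.1, -1.0]
width: 0.0386
```

Emit:
play_rows(
  series=[
    {"dx":0,"dy":3,"dz":-15,"turn":0,"fingers":0.1},
    {"dx":0,"dy":2,"dz":-15,"turn":0,"fingers":0.1},
    {"dx":0,"dy":0,"dz":-10,"turn":0,"fingers":0.1},
    {"dx":0,"dy":0,"dz":-5,"turn":0,"fingers":0.1},
    {"dx":0,"dy":0,"dz":0,"turn":0,"fingers":0.1},
  ],
)

```text
clock: 4.9
position: [0.5319, 0.3592, 0.0458]
ee_rot: [0.014, -0.671, 0.741, -0.013]
contact_force: [1.0, 0.8, 0.1]
width: 0.0383
```

Emit:
play_rows(
  series=[
    {"dx":-1,"dy":2,"dz":-8,"turn":0,"fingers":0.1},
    {"dx":-1,"dy":1,"dz":-8,"turn":0,"fingers":0.1},
    {"dx":0,"dy":0,"dz":-5,"turn":0,"fingers":0.1},
    {"dx":0,"dy":0,"dz":-2,"turn":0,"fingers":0.1},
    {"dx":0,"dy":0,"dz":0,"turn":0,"fingers":0.1},
  ],
)

```text
clock: 5.32
position: [0.531, 0.3629, 0.0231]
ee_rot: [0.016, -0.671, 0.741, -0.014]
contact_force: [-0.0, 0.1, -0.2]
width: 0.038
```

```bash
cat >> h.py <<'E'
from scipy.spatial.transform import Rotation as Ro
def st():
    s=get_state(); R=Ro.from_quat(np.roll(s["ee_rot"],-1)).as_matrix()
    print("t",round(s["clock"],2),"pos",np.round(s["position"],4),"xyaw",round(np.arctan2(R[1,0],R[0,0]),3),"zaxis",np.round(R[:,2],3),"xz",round(R[2,0],3),"yz",round(R[2,1],3),"F",np.round(s["contact_force"],1),"M",np.round(s["moment"],2),"w",round(s["width"],4)); return s,R
E
python3 -c "from h import *;s,R=st();print(s['qpos'],s['qd'])"
```

```text
t 5.32 pos [0.531  0.3629 0.0231] xyaw -1.671 zaxis [ 0.043  0.001 -0.999] xz -0.005 yz -0.042 F [-0.   0.1 -0.2] M [0.03 0.   0.02] w 0.038
[ 0.50216677  0.54219952  1.66864442 -0.02506727  0.89284846  2.18820765] [ 2.80237357e-03  2.20586593e-03  1.80645296e-03 -8.03708111e-04
 -5.54706456e-05 -1.69411293e-03]
```

Emit:
play_rows(
  series=[
    {"dx":0,"dy":0,"dz":-3,"turn":0,"fingers":0.1},
    {"dx":0,"dy":0,"dz":0,"turn":0,"fingers":0.4},
    {"dx":0,"dy":0,"dz":0,"turn":0,"fingers":1},
    {"dx":0,"dy":0,"dz":0,"turn":0,"fingers":1},
    {"dx":0,"dy":0,"dz":0,"turn":0,"fingers":1},
    {"dx":0,"dy":0,"dz":0,"turn":0,"fingers":1},
    {"dx":0,"dy":0,"dz":0,"turn":0,"fingers":1},
  ],
  squeeze=100,
)

```text
clock: 5.9
position: [0.5311, 0.3631, 0.0202]
ee_rot: [0.016, -0.671, 0.741, -0.014]
contact_force: [0.2, -0.3, -0.2]
width: 0.0158
```

```bash
python3 -c "from h import *;s,R=st()"
```

```text
t 5.9 pos [0.5311 0.3631 0.0202] xyaw -1.67 zaxis [ 0.043  0.001 -0.999] xz -0.006 yz -0.043 F [ 0.2 -0.3 -0.2] M [ 0.03 -0.01  0.03] w 0.0158
```

Emit:
play_rows(
  series=[
    {"dx":0,"dy":0,"dz":5,"turn":0,"fingers":1},
    {"dx":0,"dy":0,"dz":10,"turn":0,"fingers":1},
    {"dx":0,"dy":0,"dz":15,"turn":0,"fingers":1},
    {"dx":0,"dy":0,"dz":20,"turn":0,"fingers":1},
    {"dx":0,"dy":0,"dz":20,"turn":0,"fingers":1},
    {"dx":0,"dy":0,"dz":20,"turn":0,"fingers":1},
    {"dx":0,"dy":0,"dz":20,"turn":0,"fingers":1},
    {"dx":0,"dy":0,"dz":15,"turn":0,"fingers":1},
    {"dx":0,"dy":0,"dz":5,"turn":0,"fingers":1},
    {"dx":0,"dy":0,"dz":0,"turn":0,"fingers":1},
  ],
)

```text
clock: 6.73
position: [0.5244, 0.3594, 0.1542]
ee_rot: [0.009, -0.671, 0.741, -0.012]
contact_force: [0.3, 0.3, -5.0]
width: 0.0161
```

```bash
python3 -c "from h import *;s,R=st()"
```

```text
t 6.73 pos [0.5244 0.3594 0.1542] xyaw -1.67 zaxis [ 0.03  -0.006 -1.   ] xz 0.003 yz -0.03 F [ 0.3  0.3 -5. ] M [ 0.02  0.01 -0.04] w 0.0161
```

Emit:
play_rows(
  series=[
    {"dx":3,"dy":-14,"dz":0,"turn":0.04,"fingers":1},
    {"dx":5,"dy":-28,"dz":0,"turn":0.085,"fingers":1},
    {"dx":5,"dy":-28,"dz":0,"turn":0.085,"fingers":1},
    {"dx":5,"dy":-28,"dz":0,"turn":0.085,"fingers":1},
    {"dx":5,"dy":-28,"dz":0,"turn":0.085,"fingers":1},
    {"dx":5,"dy":-28,"dz":0,"turn":0.085,"fingers":1},
    {"dx":5,"dy":-28,"dz":0,"turn":0.085,"fingers":1},
    {"dx":5,"dy":-28,"dz":0,"turn":0.085,"fingers":1},
    {"dx":5,"dy":-28,"dz":0,"turn":0.085,"fingers":1},
    {"dx":5,"dy":-28,"dz":0,"turn":0.085,"fingers":1},
    {"dx":5,"dy":-28,"dz":0,"turn":0.085,"fingers":1},
    {"dx":5,"dy":-28,"dz":0,"turn":0.085,"fingers":1},
    {"dx":3,"dy":-20,"dz":0,"turn":0.07,"fingers":1},
    {"dx":0,"dy":-5,"dz":0,"turn":0,"fingers":1},
    {"dx":0,"dy":0,"dz":0,"turn":0,"fingers":1},
  ],
)

```text
clock: 7.98
position: [0.5737, -0.0035, 0.1378]
ee_rot: [-0.004, 0.96, -0.28, -0.006]
contact_force: [0.8, 0.4, -4.2]
width: 0.0159
```

```bash
python3 -c "from h import *;s,R=st()"
```

```text
t 7.98 pos [ 0.5737 -0.0035  0.1378] xyaw -0.568 zaxis [-0.009  0.011 -1.   ] xz -0.013 yz -0.004 F [ 0.8  0.4 -4.2] M [ 0.04 -0.03 -0.02] w 0.0159
```

Emit:
play_rows(
  series=[
    {"dx":4,"dy":4,"dz":-8,"turn":-0.02,"fingers":1},
    {"dx":3,"dy":3,"dz":-10,"turn":-0.02,"fingers":1},
    {"dx":2,"dy":2,"dz":-10,"turn":-0.01,"fingers":1},
    {"dx":1,"dy":2,"dz":-6,"turn":0,"fingers":1},
    {"dx":0,"dy":0,"dz":-2,"turn":0,"fingers":1},
    {"dx":0,"dy":0,"dz":0,"turn":0,"fingers":1},
  ],
)

```text
clock: 8.48
position: [0.5804, 0.0121, 0.0968]
ee_rot: [-0.005, 0.952, -0.307, -0.01]
contact_force: [0.2, -0.0, -3.6]
width: 0.016
```

```bash
python3 - <<'E'
from ov import *
s,R=st(); P=s["position"]
a=get_image("scene");b=get_image("top")
S=(.6552,.0206,-.145); ex,ey=slabpt(S,-.13,-.14)
d=-R[:,1]; d=d*1.; # bar dir (away from eye), correct pitch offset
bd=np.array([d[0],d[1],0]); bd/=np.hypot(*bd[:2]); bd[2]=-(R[2,1]+.043)
C=P+np.array([0,0,.0068])-.003*bd
print("bar dir",bd,"yaw",np.arctan2(bd[1],bd[0]),"C",C)
out=[]
for p,bx,sc in((b,(330,150,400,230),5.5),(a,(235,130,335,250),4)):
    im=crop(p,bx,sc); raw=im.copy()
    for c in torus(ex,ey,.092,S[2]+1.1): draw(p,im,sc,bx[0],bx[1],c,(0,0,255))
    n=np.array([-bd[1],bd[0],0])*.009
    draw(p,im,sc,bx[0],bx[1],np.array([C-.1*bd-n,C-.1*bd+n,C+.1*bd+n,C+.1*bd-n]),(0,255,255))
    for m in masks_of(p,"bar"): print(m["p"],m["xy"],m["region"].sum())
    out.append(im)
h=max(i.shape[0] for i in out)
cv2.imwrite("pics/i1.png",np.hstack([np.pad(i,((0,h-i.shape[0]),(0,0),(0,0))) for i in out]))
E
```

```text
t 8.48 pos [0.5804 0.0121 0.0968] xyaw -0.623 zaxis [-0.016  0.015 -1.   ] xz -0.021 yz -0.003 F [ 0.2 -0.  -3.6] M [ 0.02 -0.02  0.04] w 0.016
bar dir [ 0.58357901  0.81205637 -0.04010852] yaw 0.9476672419934183 C [0.57868155 0.00963283 0.10367167]
0.88 [180.0, 232.1] 285
0.83 [248.7, 301.6] 311
0.67 [354.3, 186.5] 112
0.85 [485.9, 321.0] 856
0.67 [455.8, 215.2] 481
0.62 [280.9, 192.6] 219
```

View pics/i1.png

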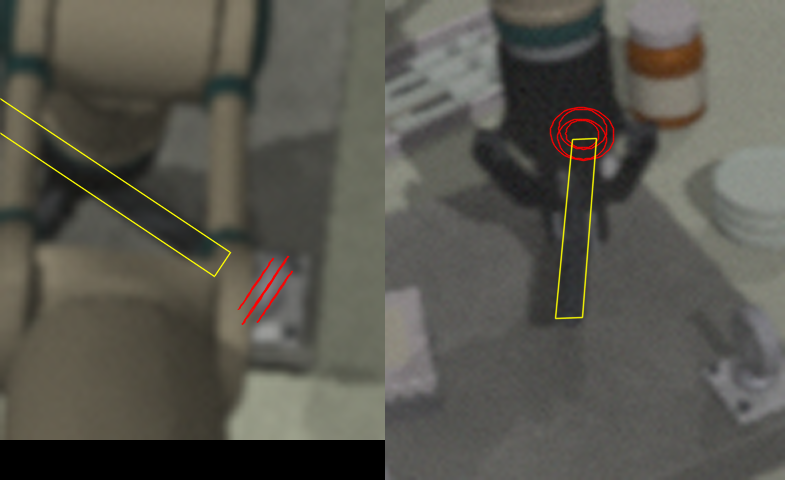

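Emit:
play_rows(
  series=[
    {"dx":2,"dy":-2,"dz":-5,"turn":0,"fingers":1},
    {"dx":1,"dy":-1,"dz":-5,"turn":0,"fingers":1},
    {"dx":0,"dy":0,"dz":-3,"turn":0,"fingers":1},
    {"dx":0,"dy":0,"dz":0,"turn":0,"fingers":1},
    {"dx":0,"dy":0,"dz":0,"turn":0,"fingers":1},
  ],
)

```text
clock: 9.1
position: [0.5861, 0.0073, 0.0856]
ee_rot: [-0.005, 0.952, -0.307, -0.006]
contact_force: [-0.5, -0.3, -5.4]
width: 0.0158
```

```bash
cat >> ov.py <<'E'
S=(.6552,.0206,-.145); EX,EY=slabpt(S,-.13,-.14)
def rep():
    s,R=st(); P=s["position"]; bd=-R[:,1].copy(); bd[2]=0; bd/=np.linalg.norm(bd); sl=-(R[2,1]+.043)
    C=P+np.array([0,0,.0068])-.003*bd; v=(C-[EX,EY,0])[:2]; al=v@bd[:2]; n=np.array([-bd[1],bd[0]])
    print("baryaw",round(np.arctan2(bd[1],bd[0]),3),"bd",np.round(bd[:2],3),"slope",round(sl,3),"along",round(al*1e3,1),"lat",round(v@n*1e3,1),"n",np.round(n,3),"z_at_eye",round((C[2]-sl*min(al,.1))*1e3,1),"(92)")
    return s,R,C,bd,sl
E
python3 -c "from ov import *;rep()"
```

```text
t 9.1 pos [0.5861 0.0073 0.0856] xyaw -0.624 zaxis [-0.008  0.013 -1.   ] xz -0.015 yz -0.006 F [-0.5 -0.3 -5.4] M [ 0.03 -0.01 -0.  ] w 0.0158
baryaw 0.946 bd [0.585 0.811] slope -0.037 along 130.0 lat -2.5 n [-0.811  0.585] z_at_eye 96.1 (92)
```

Emit:
play_rows(
  series=[
    {"dx":-3,"dy":-1,"dz":-2,"turn":0,"fingers":1},
    {"dx":-3,"dy":-3,"dz":-1,"turn":0,"fingers":1},
    {"dx":-2,"dy":-3,"dz":0,"turn":0,"fingers":1},
    {"dx":0,"dy":0,"dz":0,"turn":0,"fingers":1},
    {"dx":0,"dy":0,"dz":0,"turn":0,"fingers":1},
  ],
)

```text
clock: 9.52
position: [0.5767, -0.0007, 0.0823]
ee_rot: [-0.005, 0.952, -0.307, -0.006]
contact_force: [0.2, 0.2, -5.3]
width: 0.0157
```

```bash
python3 - <<'E'
from ov import *
s,R,C,bd,sl=rep()
bd=np.array([bd[0],bd[1],sl])
a=get_image("scene")
p,bx,sc=a,(240,135,320,225),6
im=crop(p,bx,sc); im2=im.copy()
for c in torus(EX,EY,.092,S[2]+1.1): draw(p,im2,sc,bx[0],bx[1],c,(0,0,255))
n=np.array([-bd[1],bd[0],0])*.009
draw(p,im2,sc,bx[0],bx[1],np.array([C-.1*bd-n,C-.1*bd+n,C+.1*bd+n,C+.1*bd-n]),(0,255,255))
cv2.imwrite("pics/i2.png",cv2.resize(np.hstack([im,im2]),(800,450)))
E
```

```text
t 9.52 pos [ 0.5767 -0.0007  0.0823] xyaw -0.625 zaxis [-0.009  0.013 -1.   ] xz -0.015 yz -0.005 F [ 0.2  0.2 -5.3] M [-0.   -0.01  0.01] w 0.0157
baryaw 0.946 bd [0.585 0.811] slope -0.038 along 118.0 lat 0.5 n [-0.811  0.585] z_at_eye 92.9 (92)
```

View pics/i2.png

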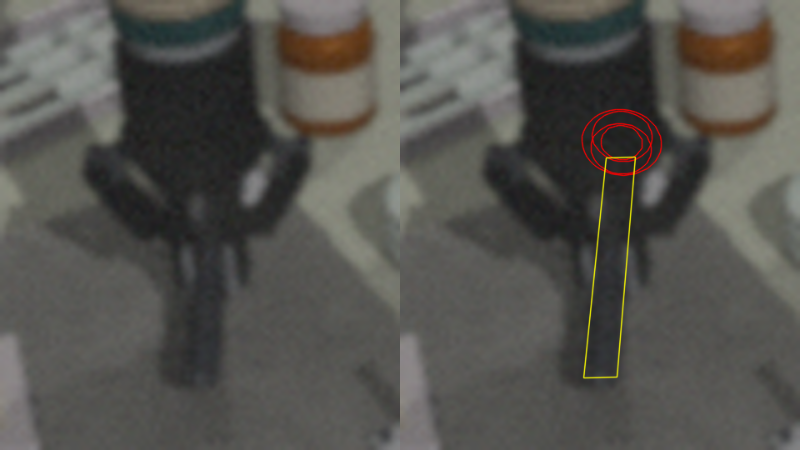

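Emit:
play_rows(
  series=[
    {"dx":-3,"dy":-4,"dz":0,"turn":0,"fingers":1},
    {"dx":-3,"dy":-4,"dz":0,"turn":0,"fingers":1},
    {"dx":-3,"dy":-4,"dz":0,"turn":0,"fingers":1},
    {"dx":0,"dy":0,"dz":0,"turn":0,"fingers":1},
  ],
)

```text
clock: 9.9
position: [0.5671, -0.0138, 0.0826]
ee_rot: [-0.005, 0.952, -0.307, -0.006]
contact_force: [0.2, -0.1, -5.3]
width: 0.0157
```

```bash
python3 -c "from ov import *;rep()"
```

```text
t 9.9 pos [ 0.5671 -0.0138  0.0826] xyaw -0.624 zaxis [-0.009  0.013 -1.   ] xz -0.015 yz -0.005 F [ 0.2 -0.1 -5.3] M [-0.05 -0.    0.01] w 0.0157
baryaw 0.947 bd [0.584 0.812] slope -0.038 along 101.8 lat 0.5 n [-0.812  0.584] z_at_eye 93.2 (92)
```

Emit:
play_rows(
  series=[
    {"dx":-3,"dy":-4,"dz":0,"turn":0,"fingers":1},
    {"dx":-3,"dy":-5,"dz":0,"turn":0,"fingers":1},
    {"dx":-4,"dy":-5,"dz":0,"turn":0,"fingers":1},
    {"dx":-4,"dy":-5,"dz":-1,"turn":0,"fingers":1},
    {"dx":-3,"dy":-4,"dz":0,"turn":0,"fingers":1},
    {"dx":0,"dy":0,"dz":0,"turn":0,"fingers":1},
  ],
)

```text
clock: 10.4
position: [0.5479, -0.0398, 0.0818]
ee_rot: [-0.005, 0.952, -0.307, -0.006]
contact_force: [-0.8, -0.1, -4.4]
width: 0.0159
```

```bash
python3 -c "from ov import *;rep()"
```

```text
t 10.4 pos [ 0.5479 -0.0398  0.0818] xyaw -0.624 zaxis [-0.009  0.013 -1.   ] xz -0.014 yz -0.005 F [-0.8 -0.1 -4.4] M [ 0.02 -0.08  0.  ] w 0.0159
baryaw 0.947 bd [0.584 0.811] slope -0.038 along 69.5 lat 0.9 n [-0.811  0.584] z_at_eye 91.2 (92)
```

Emit:
play_rows(
  series=[
    {"dx":5.6,"dy":-4.5,"dz":0,"turn":-0.1,"fingers":1},
    {"dx":5,"dy":-5,"dz":0,"turn":-0.1,"fingers":1},
    {"dx":4.5,"dy":-5.5,"dz":0,"turn":-0.1,"fingers":1},
    {"dx":4,"dy":-6,"dz":0,"turn":-0.1,"fingers":1},
    {"dx":0,"dy":0,"dz":0,"turn":0,"fingers":1},
  ],
)

```text
clock: 10.82
position: [0.5688, -0.0633, 0.0826]
ee_rot: [-0.006, 0.867, -0.498, -0.003]
contact_force: [-1.4, 1.9, -4.0]
width: 0.0158
```

```bash
python3 -c "from ov import *;rep()"
```

```text
t 10.82 pos [ 0.5688 -0.0633  0.0826] xyaw -1.042 zaxis [ 0.001  0.013 -1.   ] xz -0.011 yz -0.008 F [-1.4  1.9 -4. ] M [0.25 0.06 0.02] w 0.0158
baryaw 0.529 bd [0.864 0.504] slope -0.035 along 69.0 lat -0.5 n [-0.504  0.864] z_at_eye 91.8 (92)
```

Emit:
play_rows(
  series=[
    {"dx":3.3,"dy":-6.2,"dz":0,"turn":-0.1,"fingers":1},
    {"dx":2.7,"dy":-6.6,"dz":0,"turn":-0.1,"fingers":1},
    {"dx":2,"dy":-6.8,"dz":0,"turn":-0.1,"fingers":1},
    {"dx":1.3,"dy":-7,"dz":0,"turn":-0.1,"fingers":1},
    {"dx":0,"dy":0,"dz":0,"turn":0,"fingers":1},
  ],
)

```text
clock: 11.23
position: [0.577, -0.0892, 0.0823]
ee_rot: [-0.006, 0.751, -0.66, -0.002]
contact_force: [0.9, 0.3, -3.7]
width: 0.0159
```

```bash
python3 -c "from ov import *;rep()"
```

```text
t 11.23 pos [ 0.577  -0.0892  0.0823] xyaw -1.441 zaxis [ 0.005  0.013 -1.   ] xz -0.012 yz -0.006 F [ 0.9  0.3 -3.7] M [ 0.07 -0.48  0.27] w 0.0159
baryaw 0.13 bd [0.992 0.129] slope -0.037 along 68.3 lat 0.7 n [-0.129  0.992] z_at_eye 91.7 (92)
```

Emit:
play_rows(
  series=[
    {"dx":0.8,"dy":-7.1,"dz":0,"turn":-0.1,"fingers":1},
    {"dx":0,"dy":-7.1,"dz":0,"turn":-0.1,"fingers":1},
    {"dx":-0.8,"dy":-7.1,"dz":0,"turn":-0.1,"fingers":1},
    {"dx":-1.5,"dy":-7,"dz":0,"turn":-0.1,"fingers":1},
    {"dx":0,"dy":0,"dz":0,"turn":0,"fingers":1},
  ],
)

```text
clock: 11.65
position: [0.5752, -0.116, 0.0825]
ee_rot: [0.007, -0.61, 0.793, 0.001]
contact_force: [0.3, -0.2, -3.4]
width: 0.0156
```

```bash
python3 -c "from ov import *;rep()"
```

```text
t 11.65 pos [ 0.5752 -0.116   0.0825] xyaw -1.83 zaxis [ 0.01  0.01 -1.  ] xz -0.012 yz -0.007 F [ 0.3 -0.2 -3.4] M [-0.17 -0.7   0.22] w 0.0156
baryaw -0.259 bd [ 0.967 -0.257] slope -0.036 along 67.9 lat 1.4 n [0.257 0.967] z_at_eye 91.7 (92)
```

Emit:
play_rows(
  series=[
    {"dx":-1,"dy":-4.3,"dz":0,"turn":-0.06,"fingers":1},
    {"dx":-1.3,"dy":-4.2,"dz":0,"turn":-0.06,"fingers":1},
    {"dx":-1.5,"dy":-4,"dz":0,"turn":-0.06,"fingers":1},
    {"dx":-1.7,"dy":-3.9,"dz":0,"turn":-0.06,"fingers":1},
  ],
)

```text
clock: 11.98
position: [0.5698, -0.1299, 0.0827]
ee_rot: [0.008, -0.519, 0.855, 0.0]
contact_force: [0.3, -0.0, -4.1]
width: 0.0158
```

```bash
python3 -c "from ov import *;rep()"
```

```text
t 11.98 pos [ 0.5698 -0.1299  0.0827] xyaw -2.051 zaxis [ 0.013  0.008 -1.   ] xz -0.014 yz -0.008 F [ 0.3 -0.  -4.1] M [-0.07 -0.05  0.38] w 0.0158
baryaw -0.48 bd [ 0.887 -0.462] slope -0.035 along 67.5 lat 2.0 n [0.462 0.887] z_at_eye 91.8 (92)
```

Emit:
play_rows(
  series=[
    {"dx":-1.3,"dy":-2.8,"dz":0,"turn":-0.04,"fingers":1},
    {"dx":-1.4,"dy":-2.8,"dz":0,"turn":-0.04,"fingers":1},
  ],
)

```text
clock: 12.15
position: [0.5673, -0.1344, 0.0828]
ee_rot: [0.008, -0.488, 0.873, -0.0]
contact_force: [0.7, 0.1, -4.4]
width: 0.0157
```

```bash
python3 -c "from ov import *;rep()"
```

```text
t 12.15 pos [ 0.5673 -0.1344  0.0828] xyaw -2.122 zaxis [ 0.015  0.008 -1.   ] xz -0.014 yz -0.009 F [ 0.7  0.1 -4.4] M [ 0.12 -0.2   0.35] w 0.0157
baryaw -0.551 bd [ 0.852 -0.524] slope -0.034 along 67.4 lat 1.9 n [0.524 0.852] z_at_eye 91.9 (92)
```

Emit:
play_rows(
  series=[
    {"dx":-1.4,"dy":-2.6,"dz":0,"turn":-0.04,"fingers":1},
    {"dx":-1.4,"dy":-2.6,"dz":0,"turn":-0.04,"fingers":1},
  ],
)

```text
clock: 12.32
position: [0.5648, -0.1384, 0.0829]
ee_rot: [0.009, -0.457, 0.889, -0.001]
contact_force: [0.1, -0.3, -5.5]
width: 0.0157
```

```bash
python3 -c "from ov import *;rep()"
```

```text
t 12.32 pos [ 0.5648 -0.1384  0.0829] xyaw -2.191 zaxis [ 0.017  0.007 -1.   ] xz -0.015 yz -0.01 F [ 0.1 -0.3 -5.5] M [0.41 0.68 0.37] w 0.0157
baryaw -0.621 bd [ 0.814 -0.582] slope -0.033 along 67.4 lat 2.1 n [0.582 0.814] z_at_eye 91.9 (92)
```

Emit:
play_rows(
  series=[
    {"dx":-1.6,"dy":-2.4,"dz":0,"turn":-0.04,"fingers":1},
    {"dx":-1.7,"dy":-2.3,"dz":0,"turn":-0.04,"fingers":1},
  ],
)

```text
clock: 12.48
position: [0.5625, -0.1414, 0.0831]
ee_rot: [0.01, -0.427, 0.904, -0.001]
contact_force: [3.1, 3.0, -4.7]
width: 0.0159
```

```bash
python3 - <<'E'
from ov import *
rep()
a=get_image("scene");b=get_image("top")
out=[]
for p,bx,sc in((a,(235,130,335,230),4),(b,(335,160,415,240),5)):
    im=crop(p,bx,sc)
    out.append(im)
cv2.imwrite("pics/e1.png",np.hstack(out))
E
```

```text
t 12.48 pos [ 0.5625 -0.1414  0.0831] xyaw -2.26 zaxis [ 0.02   0.006 -1.   ] xz -0.017 yz -0.011 F [ 3.1  3.  -4.7] M [ 0.5  -0.42  0.84] w 0.0159
baryaw -0.689 bd [ 0.772 -0.636] slope -0.032 along 67.2 lat 3.1 n [0.636 0.772] z_at_eye 92.0 (92)
```

View pics/e1.png

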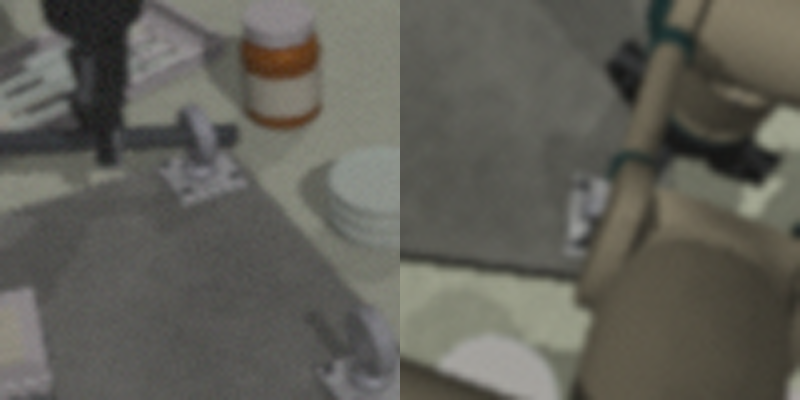

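Emit:
play_rows(
  series=[
    {"dx":-0.8,"dy":-1.2,"dz":0,"turn":-0.03,"fingers":1},
    {"dx":-0.8,"dy":-1.2,"dz":0,"turn":-0.03,"fingers":1},
  ],
)

```text
clock: 12.75
position: [0.5613, -0.143, 0.0832]
ee_rot: [0.01, -0.404, 0.915, -0.002]
contact_force: [2.2, 0.3, -5.7]
width: 0.016
```

```bash
python3 -c "from ov import *;rep()"
```

```text
t 12.75 pos [ 0.5613 -0.143   0.0832] xyaw -2.31 zaxis [ 0.02   0.004 -1.   ] xz -0.016 yz -0.013 F [ 2.2  0.3 -5.7] M [ 0.21 -0.37  1.77] w 0.016
baryaw -0.739 bd [ 0.739 -0.674] slope -0.03 along 67.2 lat 4.7 n [0.674 0.739] z_at_eye 92.0 (92)
```

Emit:
play_rows(
  series=[
    {"dx":3.5,"dy":4.8,"dz":0,"turn":0.09,"fingers":1},
    {"dx":3.2,"dy":5.3,"dz":0,"turn":0.095,"fingers":1},
    {"dx":2.7,"dy":5.6,"dz":0,"turn":0.095,"fingers":1},
    {"dx":2.2,"dy":5.9,"dz":0,"turn":0.095,"fingers":1},
    {"dx":1.7,"dy":6,"dz":0,"turn":0.095,"fingers":1},
    {"dx":1,"dy":5,"dz":0,"turn":0.08,"fingers":1},
    {"dx":0,"dy":0,"dz":0,"turn":0,"fingers":1},
    {"dx":0,"dy":0,"dz":0,"turn":0,"fingers":1},
  ],
)

```text
clock: 13.42
position: [0.57, -0.1104, 0.0817]
ee_rot: [0.005, -0.643, 0.766, 0.003]
contact_force: [-0.7, -0.5, -3.9]
width: 0.0157
```

```bash
python3 -c "from ov import *;rep()"
```

```text
t 13.42 pos [ 0.57   -0.1104  0.0817] xyaw -1.744 zaxis [ 0.004  0.011 -1.   ] xz -0.012 yz -0.002 F [-0.7 -0.5 -3.9] M [-0.07 -0.02  0.  ] w 0.0157
baryaw -0.173 bd [ 0.985 -0.172] slope -0.041 along 61.6 lat -0.1 n [0.172 0.985] z_at_eye 91.0 (92)
```

Emit:
play_rows(
  series=[
    {"dx":5,"dy":-0.9,"dz":0.3,"turn":0,"fingers":1},
    {"dx":8,"dy":-1.4,"dz":0,"turn":0,"fingers":1},
    {"dx":8,"dy":-1.4,"dz":0,"turn":0,"fingers":1},
    {"dx":8,"dy":-1.4,"dz":0,"turn":0,"fingers":1},
    {"dx":8,"dy":-1.4,"dz":0,"turn":0,"fingers":1},
    {"dx":8,"dy":-1.4,"dz":0,"turn":0,"fingers":1},
    {"dx":5,"dy":-0.9,"dz":0,"turn":0,"fingers":1},
    {"dx":0,"dy":0,"dz":0,"turn":0,"fingers":1},
    {"dx":0,"dy":0,"dz":0,"turn":0,"fingers":1},
  ],
)

```text
clock: 14.17
position: [0.6263, -0.1224, 0.0813]
ee_rot: [0.005, -0.64, 0.769, 0.003]
contact_force: [-0.1, 0.5, -4.5]
width: 0.0158
```

```bash
python3 -c "from ov import *;rep()"
```

```text
t 14.17 pos [ 0.6263 -0.1224  0.0813] xyaw -1.753 zaxis [ 0.005  0.01  -1.   ] xz -0.011 yz -0.003 F [-0.1  0.5 -4.5] M [0.   0.04 0.01] w 0.0158
baryaw -0.182 bd [ 0.983 -0.181] slope -0.04 along 119.2 lat -1.1 n [0.181 0.983] z_at_eye 92.1 (92)
```

Emit:
play_rows(
  series=[
    {"dx":1.5,"dy":0,"dz":5,"turn":0,"fingers":1},
    {"dx":1.5,"dy":0,"dz":10,"turn":0,"fingers":1},
    {"dx":1,"dy":0,"dz":15,"turn":0,"fingers":1},
    {"dx":1,"dy":0,"dz":15,"turn":0,"fingers":1},
    {"dx":1,"dy":0,"dz":15,"turn":0,"fingers":1},
    {"dx":0,"dy":0,"dz":10,"turn":0,"fingers":1},
    {"dx":0,"dy":0,"dz":3,"turn":0,"fingers":1},
    {"dx":0,"dy":0,"dz":0,"turn":0,"fingers":1},
  ],
)

```text
clock: 14.83
position: [0.6294, -0.1211, 0.161]
ee_rot: [0.004, -0.64, 0.769, 0.004]
contact_force: [0.5, -0.2, -4.6]
width: 0.0156
```

```bash
python3 -c "from ov import *;rep()"
```

```text
t 14.83 pos [ 0.6294 -0.1211  0.161 ] xyaw -1.753 zaxis [ 0.001  0.011 -1.   ] xz -0.011 yz 0.001 F [ 0.5 -0.2 -4.6] M [-0.03 -0.04  0.03] w 0.0156
baryaw -0.182 bd [ 0.983 -0.181] slope -0.044 along 122.0 lat 0.7 n [0.181 0.983] z_at_eye 172.2 (92)
```

Emit:
play_rows(
  series=[
    {"dx":-3,"dy":15,"dz":2,"turn":0.003,"fingers":1},
    {"dx":-7,"dy":30,"dz":1.5,"turn":0.006,"fingers":1},
    {"dx":-7,"dy":32,"dz":1.5,"turn":0.006,"fingers":1},
    {"dx":-7,"dy":32,"dz":1.5,"turn":0.006,"fingers":1},
    {"dx":-7,"dy":32,"dz":1.5,"turn":0.006,"fingers":1},
    {"dx":-7,"dy":32,"dz":1.5,"turn":0.006,"fingers":1},
    {"dx":-7,"dy":32,"dz":1.5,"turn":0.006,"fingers":1},
    {"dx":-7,"dy":32,"dz":1.5,"turn":0.006,"fingers":1},
    {"dx":-7,"dy":32,"dz":1.5,"turn":0.006,"fingers":1},
    {"dx":-7,"dy":32,"dz":1.5,"turn":0.006,"fingers":1},
    {"dx":-7,"dy":32,"dz":1.5,"turn":0.006,"fingers":1},
    {"dx":-7,"dy":32,"dz":1.5,"turn":0.006,"fingers":1},
    {"dx":-7,"dy":32,"dz":1.5,"turn":0.006,"fingers":1},
    {"dx":-7,"dy":30,"dz":0,"turn":0.006,"fingers":1},
    {"dx":-3,"dy":20,"dz":0,"turn":0,"fingers":1},
    {"dx":0,"dy":5,"dz":0,"turn":0,"fingers":1},
    {"dx":0,"dy":0,"dz":0,"turn":0,"fingers":1},
  ],
)

```text
clock: 16.25
position: [0.5058, 0.357, 0.1705]
ee_rot: [-0.006, -0.671, 0.741, 0.013]
contact_force: [0.6, -0.6, -4.7]
width: 0.0161
```

```bash
python3 - <<'E'
from ov import *
s,R,C,bd,sl=rep(); P=s["position"]
bd=np.array([bd[0],bd[1],sl])
a=get_image("scene");b=get_image("top")
out=[]
for p,bx,sc in((b,(200,130,300,230),4),(a,(330,150,450,290),3.3)):
    im=crop(p,bx,sc)
    n=np.array([-bd[1],bd[0],0])*.009
    draw(p,im,sc,bx[0],bx[1],np.array([C-.1*bd-n,C-.1*bd+n,C+.1*bd+n,C+.1*bd-n]),(0,255,255))
    out.append(im)
# eye region
bx=(325,150,405,225)
for p,bx in((b,(280,100,405,220)),(a,(185,145,345,265))):
    im=crop(p,bx,1.6 if p is a else 2)
    out.append(im)
r1=out[:2];r2=out[2:]
def st2(r):
    h=max(i.shape[0] for i in r); return np.hstack([np.pad(i,((0,h-i.shape[0]),(0,0),(0,0))) for i in r])
A,B=st2(r1),st2(r2); w=max(A.shape[1],B.shape[1])
F=np.vstack([np.pad(i,((0,0),(0,w-i.shape[1]),(0,0))) for i in(A,B)]); print(F.shape)
k=min(1,800/F.shape[1],600/F.shape[0]); cv2.imwrite("pics/b1.png",cv2.resize(F,None,fx=k,fy=k))
E
```

```text
t 16.25 pos [0.5058 0.357  0.1705] xyaw -1.67 zaxis [-0.027  0.012 -1.   ] xz -0.009 yz 0.028 F [ 0.6 -0.6 -4.7] M [-0.07 -0.07  0.02] w 0.0161
baryaw -0.099 bd [ 0.995 -0.099] slope -0.071 along -48.5 lat 453.8 n [0.099 0.995] z_at_eye 173.9 (92)
(702, 796, 3)
```

View pics/b1.png

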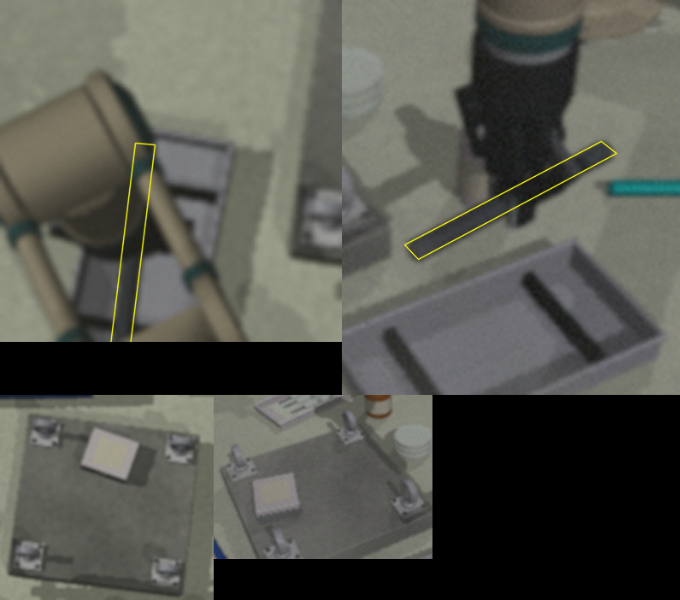

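Emit:
play_rows(
  series=[
    {"dx":30,"dy":6,"dz":0,"turn":0,"fingers":1},
    {"dx":0,"dy":0,"dz":-20,"turn":0,"fingers":1},
    {"dx":0,"dy":0,"dz":-20,"turn":0,"fingers":1},
    {"dx":0,"dy":0,"dz":-20,"turn":0,"fingers":1},
    {"dx":0,"dy":0,"dz":-5,"turn":0,"fingers":1},
    {"dx":0,"dy":0,"dz":0,"turn":0,"fingers":1},
    {"dx":0,"dy":0,"dz":0,"turn":0,"fingers":1},
  ],
)

```text
clock: 16.93
position: [0.5391, 0.3501, 0.1038]
ee_rot: [-0.009, -0.667, 0.745, 0.011]
contact_force: [0.4, 0.2, -5.4]
width: 0.0155
```

```bash
python3 -c "from ov import *;rep()"
```

```text
t 16.93 pos [0.5391 0.3501 0.1038] xyaw -1.681 zaxis [-0.027  0.004 -1.   ] xz -0.001 yz 0.028 F [ 0.4  0.2 -5.4] M [ 0.03 -0.02  0.05] w 0.0155
baryaw -0.11 bd [ 0.994 -0.11 ] slope -0.071 along -19.8 lat 450.2 n [0.11  0.994] z_at_eye 109.2 (92)
```

Emit:
play_rows(
  series=[
    {"dx":-4,"dy":5,"dz":-5,"turn":0.005,"fingers":1},
    {"dx":-3,"dy":4,"dz":-10,"turn":0.005,"fingers":1},
    {"dx":0,"dy":3,"dz":-15,"turn":0,"fingers":1},
    {"dx":0,"dy":0,"dz":-10,"turn":0,"fingers":1},
    {"dx":0,"dy":0,"dz":-5,"turn":0,"fingers":1},
    {"dx":0,"dy":0,"dz":0,"turn":0,"fingers":1},
    {"dx":0,"dy":0,"dz":0,"turn":0,"fingers":1},
  ],
  squeeze=40,
)

```text
clock: 17.52
position: [0.5333, 0.3641, 0.0607]
ee_rot: [-0.005, -0.671, 0.741, 0.01]
contact_force: [0.4, -0.1, -4.1]
width: 0.0155
```

```bash
python3 -c "from ov import *;rep()"
```

```text
t 17.52 pos [0.5333 0.3641 0.0607] xyaw -1.67 zaxis [-0.02   0.008 -1.   ] xz -0.006 yz 0.02 F [ 0.4 -0.1 -4.1] M [-0.05 -0.06 -0.  ] w 0.0155
baryaw -0.099 bd [ 0.995 -0.099] slope -0.063 along -22.1 lat 463.6 n [0.099 0.995] z_at_eye 66.1 (92)
```

Lower to just above first contact (z ≈ 0.028).

Emit:
play_rows(
  series=[
    {"dx":-1,"dy":-0.5,"dz":-8,"turn":0,"fingers":1},
    {"dx":-1,"dy":0,"dz":-10,"turn":0,"fingers":1},
    {"dx":0,"dy":0,"dz":-7,"turn":0,"fingers":1},
    {"dx":0,"dy":0,"dz":-3,"turn":0,"fingers":1},
    {"dx":0,"dy":0,"dz":0,"turn":0,"fingers":1},
  ],
  squeeze=30,
)

```text
clock: 17.93
position: [0.5319, 0.364, 0.0314]
ee_rot: [-0.003, -0.671, 0.741, 0.009]
contact_force: [0.0, -0.3, -4.2]
width: 0.0156
```

```bash
python3 -c "from ov import *;rep()"
```

```text
t 17.93 pos [0.5319 0.364  0.0314] xyaw -1.67 zaxis [-0.017  0.009 -1.   ] xz -0.007 yz 0.018 F [ 0.  -0.3 -4.2] M [-0.02 -0.   -0.05] w 0.0156
baryaw -0.099 bd [ 0.995 -0.099] slope -0.061 along -23.4 lat 463.4 n [0.099 0.995] z_at_eye 36.8 (92)
```

Emit:
play_rows(
  series=[
    {"dx":0,"dy":0,"dz":-3,"turn":0,"fingers":1},
    {"dx":0,"dy":0,"dz":-2,"turn":0,"fingers":1},
    {"dx":0,"dy":0,"dz":-2,"turn":0,"fingers":1},
  ],
  squeeze=25,
)

```text
clock: 18.18
position: [0.5324, 0.364, 0.024]
ee_rot: [-0.003, -0.671, 0.741, 0.009]
contact_force: [-0.3, 0.1, -4.3]
width: 0.0159
```

```bash
python3 -c "from ov import *;rep()"
```

```text
t 18.18 pos [0.5324 0.364  0.024 ] xyaw -1.67 zaxis [-0.017  0.01  -1.   ] xz -0.008 yz 0.017 F [-0.3  0.1 -4.3] M [0.02 0.03 0.03] w 0.0159
baryaw -0.099 bd [ 0.995 -0.099] slope -0.06 along -23.1 lat 463.5 n [0.099 0.995] z_at_eye 29.4 (92)
```

Emit:
play_rows(
  series=[
    {"dx":0,"dy":0,"dz":-2,"turn":0,"fingers":1},
    {"dx":0,"dy":0,"dz":-1,"turn":0,"fingers":1},
  ],
  squeeze=22,
)

```text
clock: 18.35
position: [0.5323, 0.3642, 0.022]
ee_rot: [-0.003, -0.671, 0.741, 0.009]
contact_force: [-3.2, -1.9, 3.7]
width: 0.0158
```

```bash
python3 -c "from ov import *;rep()"
```

```text
t 18.35 pos [0.5323 0.3642 0.022 ] xyaw -1.67 zaxis [-0.016  0.01  -1.   ] xz -0.008 yz 0.017 F [-3.2 -1.9  3.7] M [-0.31  0.04 -0.09] w 0.0158
baryaw -0.1 bd [ 0.995 -0.099] slope -0.06 along -23.2 lat 463.6 n [0.099 0.995] z_at_eye 27.4 (92)
```

Emit:
play_rows(
  series=[
    {"dx":0,"dy":0,"dz":-1.5,"turn":0,"fingers":1},
    {"dx":0,"dy":0,"dz":-1.5,"turn":0,"fingers":1},
  ],
  squeeze=20,
)

```text
clock: 18.52
position: [0.5322, 0.3643, 0.0213]
ee_rot: [-0.002, -0.671, 0.741, 0.009]
contact_force: [-3.8, -1.6, 6.1]
width: 0.0158
```

```bash
python3 -c "from ov import *;rep()"
```

```text
t 18.52 pos [0.5322 0.3643 0.0213] xyaw -1.67 zaxis [-0.015  0.01  -1.   ] xz -0.009 yz 0.016 F [-3.8 -1.6  6.1] M [-0.34  0.07 -0.14] w 0.0158
baryaw -0.1 bd [ 0.995 -0.099] slope -0.059 along -23.3 lat 463.7 n [0.099 0.995] z_at_eye 26.7 (92)
```

Emit:
play_rows(
  series=[
    {"dx":0,"dy":0,"dz":-4,"turn":0,"fingers":1},
    {"dx":0,"dy":0,"dz":-4,"turn":0,"fingers":1},
  ],
)

```text
clock: 18.68
position: [0.5324, 0.3645, 0.02]
ee_rot: [-0.001, -0.671, 0.741, 0.009]
contact_force: [-10.5, -6.5, 29.1]
width: 0.0161
```

```bash
python3 - <<'E'
from ov import *
s,R,C,bd,sl=rep()
a=get_image("scene");b=get_image("top")
out=[]
for p,bx,sc in((b,(200,145,290,245),4),(a,(325,215,450,315),3.4)):
    im=crop(p,bx,sc); draw(p,im,sc,bx[0],bx[1],rect(.528,.3625,-.095,.2,.018,.036),(0,255,255)) if p is b else None; out.append(im)
h=max(i.shape[0] for i in out)
cv2.imwrite("pics/p1.png",np.hstack([np.pad(i,((0,h-i.shape[0]),(0,0),(0,0))) for i in out]))
E
```

```text
t 18.68 pos [0.5324 0.3645 0.02  ] xyaw -1.67 zaxis [-0.013  0.011 -1.   ] xz -0.01 yz 0.014 F [-10.5  -6.5  29.1] M [-0.95  0.85 -0.12] w 0.0161
baryaw -0.099 bd [ 0.995 -0.099] slope -0.057 along -23.0 lat 464.0 n [0.099 0.995] z_at_eye 25.5 (92)
```

View pics/p1.png

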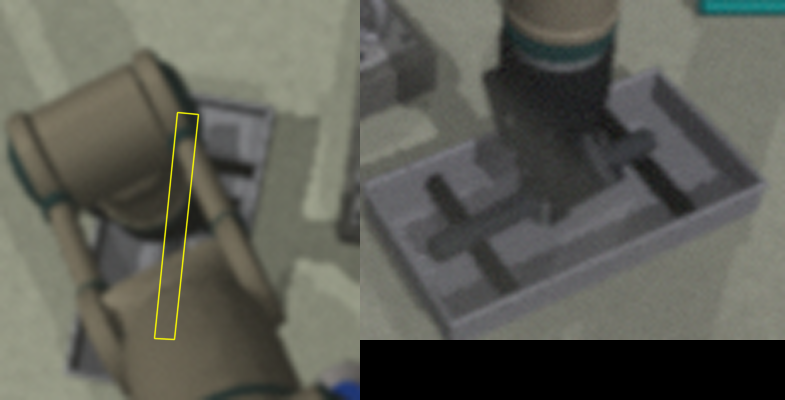

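Emit:
play_rows(
  series=[
    {"dx":0,"dy":0,"dz":0.5,"turn":0,"fingers":1},
    {"dx":0,"dy":0,"dz":0,"turn":0,"fingers":0.5},
    {"dx":0,"dy":0,"dz":0,"turn":0,"fingers":0.3},
    {"dx":0,"dy":0,"dz":0,"turn":0,"fingers":0.1},
    {"dx":0,"dy":0,"dz":0,"turn":0,"fingers":0.1},
    {"dx":0,"dy":0,"dz":0,"turn":0,"fingers":0.1},
  ],
)

```text
clock: 19.28
position: [0.5364, 0.3662, 0.0245]
ee_rot: [0.005, -0.671, 0.741, 0.007]
contact_force: [-0.2, -0.4, -0.3]
width: 0.0381
```

```bash
python3 -c "from ov import *;rep()"
```

```text
t 19.28 pos [0.5364 0.3662 0.0245] xyaw -1.67 zaxis [-0.002  0.017 -1.   ] xz -0.016 yz 0.004 F [-0.2 -0.4 -0.3] M [-0.02 -0.06 -0.02] w 0.0381
baryaw -0.099 bd [ 0.995 -0.099] slope -0.047 along -19.1 lat 466.1 n [0.099 0.995] z_at_eye 30.4 (92)
```

Emit:
play_rows(
  series=[
    {"dx":0,"dy":-1.5,"dz":5,"turn":0,"fingers":0.1},
    {"dx":0,"dy":0,"dz":10,"turn":0,"fingers":0.1},
    {"dx":0,"dy":0,"dz":15,"turn":0,"fingers":0.1},
    {"dx":0,"dy":0,"dz":15,"turn":0,"fingers":0.1},
    {"dx":0,"dy":0,"dz":30,"turn":0,"fingers":0.1},
    {"dx":0,"dy":0,"dz":35,"turn":0,"fingers":0.1},
    {"dx":0,"dy":0,"dz":35,"turn":0,"fingers":0.1},
    {"dx":-10,"dy":-20,"dz":20,"turn":0,"fingers":0.1},
    {"dx":-14,"dy":-36,"dz":0,"turn":0,"fingers":0.1},
    {"dx":-14,"dy":-36,"dz":0,"turn":0,"fingers":0.1},
    {"dx":-14,"dy":-36,"dz":0,"turn":0,"fingers":0.1},
    {"dx":-14,"dy":-36,"dz":0,"turn":0,"fingers":0.1},
    {"dx":-14,"dy":-36,"dz":0,"turn":0,"fingers":0.1},
    {"dx":-14,"dy":-36,"dz":0,"turn":0,"fingers":0.1},
    {"dx":-14,"dy":-36,"dz":0,"turn":0,"fingers":0.1},
    {"dx":-14,"dy":-36,"dz":0,"turn":0,"fingers":0.1},
    {"dx":-10,"dy":-30,"dz":0,"turn":0,"fingers":0.1},
    {"dx":-5,"dy":-15,"dz":0,"turn":0,"fingers":0.1},
    {"dx":0,"dy":0,"dz":0,"turn":0,"fingers":0.1},
  ],
)

```text
clock: 20.87
position: [0.3919, 0.0004, 0.209]
ee_rot: [0.012, -0.674, 0.739, 0.001]
contact_force: [-0.8, 0.3, 0.2]
width: 0.0381
```

```bash
python3 - <<'E'
from ov import *
st()
a=get_image("scene");b=get_image("top")
def near(p,l,xy): return min(masks_of(p,l),key=lambda r:np.hypot(*(np.array(r["xy"])-xy)))["region"]
print("bar",fit([(b,near(b,"bar",(244,205))),(a,near(a,"bar",(377,270)))],(.2,.018,.018,.036),(.51,.36,-.1)))
for p,l in((b,"slide_box"),(b,"petri"),(b,"bottle"),(b,"jar"),(a,"slide_box"),(a,"petri"),(a,"bottle"),(a,"jar")):
    m=masks_of(p,l); print(l,[(round(r["p"],2),np.round(r["xy"],1).tolist()) for r in m])
out=[crop(b,(200,150,290,250),4),crop(a,(320,230,450,315),3.2)]
im=crop(b,(280,100,410,220),2); out2=[im]; im2=im.copy()
for c in torus(EX,EY,.092,S[2]): draw(b,im2,2,280,100,c,(0,0,255))
ima=crop(a,(185,145,345,265),1.9); out2+=[im2,ima]
def st2(r):
    h=max(i.shape[0] for i in r); return np.hstack([np.pad(i,((0,h-i.shape[0]),(0,0),(0,0))) for i in r])
A,B=st2(out),st2(out2); w=max(A.shape[1],B.shape[1])
F=np.vstack([np.pad(i,((0,0),(0,w-i.shape[1]),(0,0))) for i in(A,B)]); k=min(1,800/F.shape[1],600/F.shape[0]); cv2.imwrite("pics/f1.png",cv2.resize(F,None,fx=k,fy=k))
E
```

```text
t 20.87 pos [0.3919 0.0004 0.209 ] xyaw -1.663 zaxis [ 0.017  0.017 -1.   ] xz -0.018 yz -0.015 F [-0.8  0.3  0.2] M [0.02 0.04 0.03] w 0.0381
bar (array([ 0.52837467,  0.36511809, -0.10754676]), np.float64(-1.4968547630864022))
slide_box [(0.61, [342.8, 135.1])]
petri [(0.69, [354.0, 247.6])]
bottle [(0.95, [286.6, 244.5])]
jar [(0.7, [409.3, 249.6])]
slide_box [(0.63, [231.3, 219.4])]
petri [(0.64, [332.2, 175.5])]
bottle [(0.81, [382.8, 206.0])]
jar [(0.63, [307.9, 144.6])]
```

View pics/f1.png

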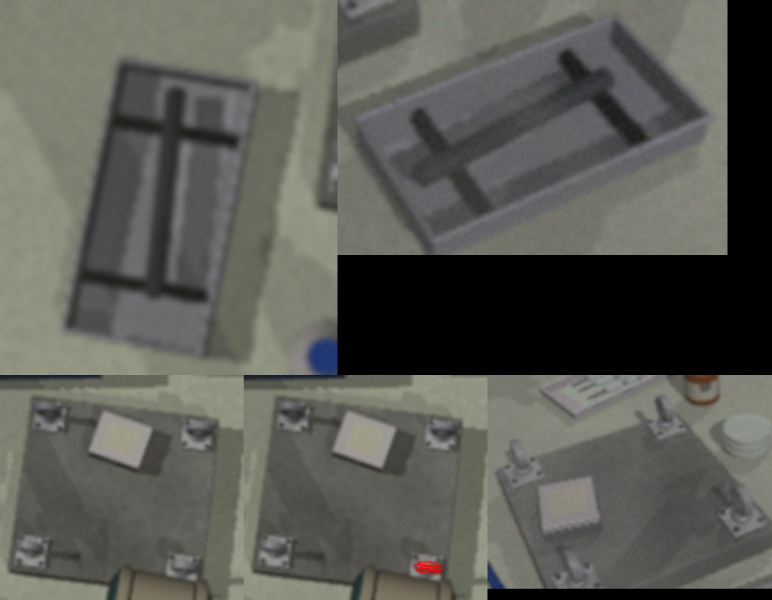

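```bash
python3 -c "from rig import *;print(sign_off())"
```

```text
the job is handed in; nothing more can be done
None
```

The job is done and handed in at about 21 s of the 70 s allowed. I slid the steel bar through the loose eye, which was the near-right one standing about 1.1 rad open. I turned the eye clockwise to its stop, drew the bar out and laid it back on its tray rests.

**Eye:** the turning moment rose from about 0.35 to 1.77 N m at the end, so it reached the hard stop. In the last pictures its loop looks in line with the others. I could only judge the final angle by eye, and in the last top view the arm covered the edge of its pad.

**Bar:** it lies across both rests. Its centre is about 3 mm and its angle about 0.01 rad from where I first measured it, which is about as fine as the camera fit can tell. The tool had tilted a few degrees on the way back, so one end of the bar met a rest first. I pressed it level with roughly 33 N through the grip before opening the fingers.

**Other things:** the slide box, bottle, jar and dishes sit within about 2 pixels of their first positions in the scene camera. The top camera put the dishes 11 pixels off, which I put down to the arm partly covering them. The arm was clear of everything, with near-zero contact force.

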